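# Refit the head of a push tap and hold it down

## Task

The hexagonal head of the push tap on the worktop has been taken off. Put it back, open side down, on the tap's upright splined stem: turn it until the splines mesh and slide it fully home onto the stem's collar, then push it down against the tap's spring as far as it goes and keep it held down, as for flushing the line; finish while still holding it down. Leave the ball valve, the tape roll and the black bottle cap undisturbed.

Things in the scene. Friction and masses are not known exactly. Their poses are not given: they have to be found in the camera images.
- tap_head: the tap's head, bright steel, about 0.25 kg: a hexagonal prism 42 mm across flats (48 mm over corners), 34 mm high, with a low round crown, 42 mm in all. It lies on the worktop open side down. Origin: centre of its underside, z up, x along the normal of one flat; its side flats suit a grip from above.
- head_socket (a point): the mouth of the head's bore (same point and axes as the head's origin). The bore is open below, 31 mm wide between flats and 30 mm deep; six inner splines run from 3 to 17 mm above the underside, one behind the middle of each flat, 3 mm wide, 20.8 mm between opposite ones.
- push_tap: the push tap's steel body, fixed upright on the worktop: foot 60 mm wide, body 38 mm wide and 62 mm high. Origin: centre of its underside, z up; x runs along the spout, which points to the drip grate at the back, reaches 190 mm out and is 68 mm high at most.
- stem_seat (a point): centre of the upper face of the 34 mm collar on the tap's brass stem, 76 mm above the worktop while the stem is up; moves and turns with the stem, z up. x points along the gap between two splines: the head meshes when its x axis differs from this one by a multiple of 60 degrees (within about 6). Its underside on the collar is fully home.
- stem_nose (a point): top of the stem's pilot nose, 27 mm above the collar, on the stem's axis. The core is 18.8 mm thick, tapered to 11 mm over its top 7 mm. Six outer splines on its lowest 14 mm are 4 mm wide, 28 mm over opposite ones. Unmeshed, the head rides on the spline tops, its underside 11 mm above the collar; meshed, it slides down freely.
- tap_stem (a joint): how far the stem is pushed down, in m: 0 up, 0.010 at its lower stop. A spring carries it up: it starts to sink at about 5 N and reaches the stop at about 14 N (the head's own weight counts), and it comes up again when let go.
- tap_spindle (a joint): angle of the stem about its upright axis relative to the tap's body, in rad, anticlockwise from above positive, -0.6 to 0.6; it turns stiffly (0.25 N m) and stays where it is.
- ball_valve: a spare brass ball valve with a red lever, 32 x 115 x 49 mm, lying on the worktop; origin under one end of its body, the lever along its y axis; leave it alone
- ptfe_tape: a roll of white tape, 52 mm wide and 15 mm high, lying flat; origin under its centre; leave it alone
- cap_black: a black bottle cap, 57 mm wide and 24 mm high; origin under its centre; leave it alone
Things that resemble listed ones, but are neither listed nor needed, are in the scene too. Several things have the shape of the tap_head; the one meant has the colours described above.

How it is judged:
By the outcome, as a careful person would: the job done as asked, in the order asked, and still so for the second after the job is handed in, while the arm keeps its last pose, push and grip.
It also fails if it takes over 42 s, if anything falls off the work surface, if the arm or the gripper's body presses on something with over 40 N, if the wrist force passes 120 N, or if a joint passes its speed limit or range.

## Robot

A 7-joint arm with a two-finger parallel gripper is mounted at the origin on a cart in front of the work surface, level with it; the furniture and walls round the work are solid. World frame = base frame: x ahead of the robot, y to its left, z up, the work surface at z = 0. Lengths are in m, angles in rad, forces in N, time in s.
With the tool pointing down it reaches from about 0.425 to 0.925 m from the base axis. Payload 6.8 kg.
Tool frame: the origin (TCP) lies on the centre line of the jaws, within the pads' length; the fingertips stand 25 mm ahead of it and the grasp point (between the pads) lies 6 mm ahead of it; z points along the fingers, y is the line along which they close (so a half turn about z gives the same grasp; the last joint's range is limited). The gripper opens to 85 mm and grips with 20 to 120 N. Pads are 22 mm wide; open, the fingers measure 114 mm over their backs; the gripper's body (76 mm by 85 mm) begins 54 mm behind the grasp point. The pads swing forward as they close: fully open they stand 13 mm farther back than shut.
Start: joints at [1.242, 0.477, 0.022, 1.555, -0.011, 1.109, -0.083], TCP at [0.148, -0.659, 0.256] pointing down, gripper open.
Joint ranges: [-2.96, 2.96], [-0.34, 2.1], [-1.41, 1.46], [0.24, 2.44], [-1.37, 4.51], [0.17, 1.92], [-2.96, 2.96]. Speed limits (rad/s): [2.39, 2.39, 3.14, 3.14, 3.14, 3.14, 3.14].

## Interface

Orientations are given as a rotation vector (axis times angle).
In Python, from bench import telemetry, grab_frame, job gives the robot as it stands.
- The arm moves only by the tool apply_moves, never from a script. Its argument "rows" is a list of rows, each a list of 2 entries, a list of its own where there are three numbers: the shift along the tool's x, y, z each as a share of 250 mm, from -1 to 1, then the turn, a rotation vector about the tool's x, y, z each as a share of pi rad, from -1 to 1. A call has 1 to 10 rows; each row is the pose to reach, as a shift and turn from the pose commanded when the call began, along the tool's axes at that moment, turning the shorter way round; what a row does not reach only later rows make up. A row lasts 1/8 s, in which the tool goes at most 62.5 mm and 10.7 degrees, less where a joint would pass 70% of its speed; a pose out of reach is approached as far as the arm can. A call with a number of a shift or a turn outside -1 to 1 is refused whole. A call with a gripper value outside its range is refused whole. "jaw" is the gripper's target within -1 to 1 (fully open at 1, half-way at 0, shut at -1), set as the call begins (left out, the last holds). The fingers move at their own pace and stop on an object; "newtons" is the grip in N (left out, the last holds). Time passes only in rows, so rows that repeat a pose let the fingers close. It gives the time, the measured TCP pose, the force, the opening and the grip force at its end, in the units of the state.
- telemetry.get_obs(): the state, without advancing time (a new reading comes with each control period).
- grab_frame(name): name is "scene" or "top"; returns a dict with "frame" (480x640x3 uint8, red, green, blue), "vertical_fov" (degrees; the focal length in pixels is half the picture's height over the tangent of half this angle, whatever the lens; pixels are square), "cx", "cy" (the principal point, pixels), "k1" (the pictures are not rectified: a ray, as slopes to the right and down, at radius r is drawn at 1 + k1 r^2 times it, then the intrinsics apply), "origin" and "attitude" of the camera in the world. Camera axes: x right, y up, looking along -z (the intrinsics and any distortion apply to the point x, -y, -z); pixel columns grow to the right and rows downward; lengths in m; the calibration is good to about 2 mm. A picture is of the moment at which its call begins. There is no depth.
- job.hand_in(): hands the job in; it is judged then, once.
The state is a dict: "clock": time; "joints": joint angles; "qvel": joint speeds; "tau": joint torques, N m; "tcp_pos": TCP position; "orientation": TCP orientation; "contact_force": force on the tool from outside, world axes, zero at the start; "moment": the same for the moment, N m; "grip_width": finger opening in m; "gripper_force": force on a finger pad.
Only numpy, scipy, OpenCV 4.12 (cv2) and the standard library are available. Lean on these libraries where they do the work, as an engineer would, in place of code of your own. Each camera call takes 0.05 s, during which the arm holds its last target. There are 200 camera calls.

## Working session

There is one attempt and no reset: what is moved stays moved. The work goes in short steps, Python scripts to look and compute and a tool call to move; the robot and the scene stay as the last step left them, time stands still between calls to the robot, and variables do not carry over. Pictures are saved under pics/ and viewed, at most 10 in all, crops included, and the job is handed in when it is done.

Besides the shell and the picture viewer there is one more tool, called after "Emit:" as a command line: name --argument value ..., lists and objects as JSON in quotes. apply_moves: Moves the arm, as the interface text tells. Its arguments: {"type":"object","properties":{"rows":{"type":"array"},"jaw":{"type":"number"},"newtons":{"type":"number"}},"required":["rows"]}

```bash
ls; mkdir -p pics; cat > h.py <<'E'
import numpy as np, cv2
from scipy.spatial.transform import Rotation as R
from bench import telemetry, grab_frame, job
def grab(n,save=None):
    d=grab_frame(n); 
    if save: cv2.imwrite('pics/'+save,d['frame'][:,:,::-1])
    return d
def att(d):
    a=np.array(d['attitude'],float)
    return a if a.shape==(3,3) else (R.from_rotvec(a).as_matrix() if a.size==3 else R.from_quat(a).as_matrix())
def K(d):
    f=240/np.tan(np.radians(d['vertical_fov'])/2); return f
def ray(d,u,v):
    f=K(d); x=(u-d['cx'])/f; y=(v-d['cy'])/f
    rd=np.hypot(x,y); r=rd
    for _ in range(30): r=rd/(1+d['k1']*r*r)
    s=r/rd if rd>0 else 1
    w=att(d)@np.array([x*s,-y*s,-1]); return np.array(d['origin'],float),w
def onz(d,u,v,z):
    o,w=ray(d,u,v); return o+w*(z-o[2])/w[2]
def proj(d,p):
    c=att(d).T@(np.asarray(p,float)-np.array(d['origin'])); x=c[0]/-c[2]; y=-c[1]/-c[2]
    k=1+d['k1']*(x*x+y*y); f=K(d); return d['cx']+f*x*k,d['cy']+f*y*k
def tri(rs):
    A=np.zeros((3,3));b=np.zeros(3)
    for o,w in rs:
        w=w/np.linalg.norm(w);P=np.eye(3)-np.outer(w,w);A+=P;b+=P@o
    return np.linalg.solve(A,b)
E
python3 - <<'E'
from h import *
print(telemetry.get_obs())
for n in('scene','top'):
    d=grab(n,n+'0.png'); print({k:v for k,v in d.items() if k!='frame'})
E
```

```text
pics
{'clock': 0.0, 'joints': array([ 1.24190175,  0.47778328,  0.02230249,  1.55642341, -0.01147342,
        1.10931069, -0.08309504]), 'qvel': array([-1.11641591e-03, -4.93837774e-04, -1.14416051e-03,  1.26193689e-04,
        9.89463538e-05,  4.53836088e-04, -8.89812304e-04]), 'tau': array([-4.44711859e-04, -5.96451616e+01,  1.60801705e+00, -2.81201273e+01,
        1.25482617e-02,  9.33805393e-03, -2.26348459e-05]), 'tcp_pos': array([ 0.14771597, -0.65808929,  0.25534809]), 'orientation': array([-3.12070097e+00, -3.46036798e-01,  5.27614576e-04]), 'contact_force': array([-0.87017687, -0.18948291, -0.32888713]), 'moment': array([ 0.01559424,  0.00406389, -0.0281684 ]), 'gripper_force': 0.0, 'grip_width': 0.08535469746806637}
{'vertical_fov': 42.001115972193915, 'cx': 312.5068600348849, 'cy': 228.39654230288136, 'k1': 0.019435239009210147, 'origin': array([-0.0898133 ,  0.93743728,  0.95920279]), 'attitude': array([ 0.33892053, -1.18266046, -2.33205792])}
{'vertical_fov': 42.34622593805658, 'cx': 320.5923973367091, 'cy': 237.27057313152167, 'k1': 0.010513455838678052, 'origin': array([ 0.30395565, -0.02753122,  1.29654525]), 'attitude': array([ 0.13158313, -0.1351351 , -1.56756405])}
```

View pics/scene0.png

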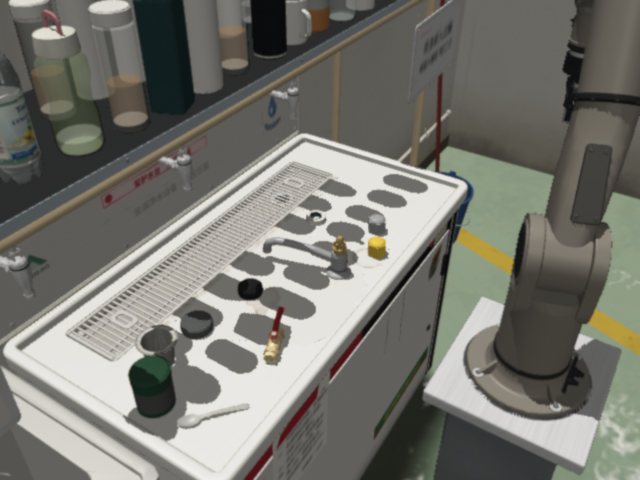

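View pics/top0.png

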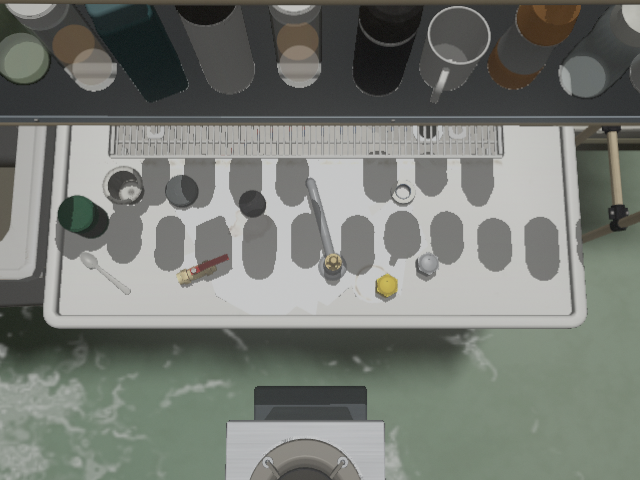

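The scene view has the tap at (340,255), a steel head at (376,222) and a yellow one at (377,246). In the top view the stem is at (333,263), the steel head at (428,263) and the yellow head at (387,285). I'll zoom in next.

```bash
python3 - <<'E'
from h import *
a=cv2.imread('pics/top0.png')[225:305,300:450]; b=cv2.imread('pics/scene0.png')[205:285,310:410]
a=cv2.resize(a,None,fx=5,fy=5,interpolation=cv2.INTER_CUBIC)
b=cv2.resize(b,None,fx=5,fy=5,interpolation=cv2.INTER_CUBIC)
cv2.imwrite('pics/a.png',a); cv2.imwrite('pics/b.png',b)
E
```

```text
(no output)
```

View pics/a.png

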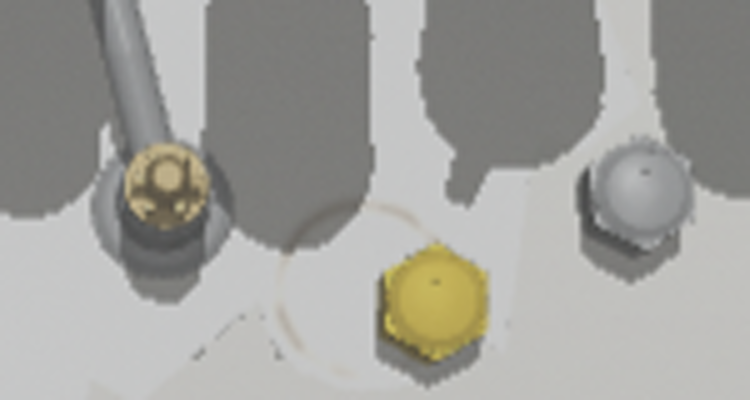

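View pics/b.png

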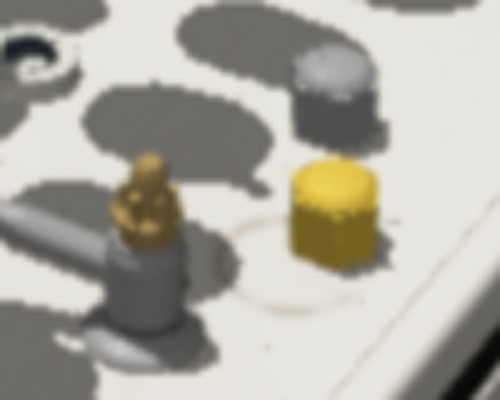

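The steel head (crop a, centre about (641,190)) has its corners up and down in the picture. The stem's splines show around (167,185). Next I measure both.

```bash
cat > m.py <<'E'
from h import *
def comp(im,lo,hi,seed,satmax=None,satmin=None):
    hsv=cv2.cvtColor(im,cv2.COLOR_RGB2HSV); m=(hsv[...,2]>=lo)&(hsv[...,2]<=hi)
    if satmax is not None: m&=hsv[...,1]<=satmax
    if satmin is not None: m&=hsv[...,1]>=satmin
    n,l,st,c=cv2.connectedComponentsWithStats(m.astype(np.uint8),connectivity=4)
    k=l[seed[1],seed[0]]; return l==k,st[k],c[k]
E
python3 - <<'E'
from m import *
t=cv2.imread('pics/top0.png')[:,:,::-1]; s=cv2.imread('pics/scene0.png')[:,:,::-1]
np.set_printoptions(linewidth=250)
print(t[248:284,414:443].max(2))
print(s[210:238,364:390].max(2))
print('stem');print(t[250:274,322:345,0]);print(t[250:274,322:345,0].astype(int)-t[250:274,322:345,2])
big=cv2.resize(cv2.imread('pics/top0.png')[250:276,320:348],None,fx=20,fy=20,interpolation=cv2.INTER_CUBIC)
bs=cv2.resize(cv2.imread('pics/scene0.png')[232:258,328:356],None,fx=20,fy=20,interpolation=cv2.INTER_CUBIC)[:,:240*1]
bs=cv2.resize(cv2.imread('pics/scene0.png')[232:258,333:347],None,fx=20,fy=20,interpolation=cv2.INTER_CUBIC)
img=np.clip(np.hstack([big[:,:520],bs]).astype(float)*1.4,0,255); cv2.imwrite('pics/c.png',img[:600,:800])
E
```

```text
[[123 123 123 ... 122 123 122]
 [123 123 123 ... 122 122 122]
 [124 124 124 ... 122 122 123]
 ...
 [193 193 193 ... 193 193 193]
 [193 193 192 ... 193 193 194]
 [194 193 192 ... 193 193 193]]
[[109 110 109 109 109 109 110 111 111 119 139 147 163 200 216 227 230 230 230 231 230 230 231 231 231 230]
 [110 109 109 109 109 109 109 109 109 110 111 111 119 140 164 205 226 229 230 230 231 230 230 230 231 231]
 [110 109 109 109 109 109 109 109 109 109 110 111 112 113 121 158 200 215 227 230 230 230 231 231 231 230]
 [109 109 109 109 109 109 109 110 110 110 117 122 123 122 122 125 142 164 205 226 230 230 230 231 230 230]
 [109 109 109 109 110 110 111 117 123 125 138 148 148 148 145 135 128 130 159 205 227 230 230 230 230 231]
 [110 109 109 109 111 117 121 137 152 156 157 163 165 164 162 158 153 143 135 166 216 229 230 230 230 230]
 [109 109 109 110 117 134 141 158 168 167 159 166 170 170 168 166 164 159 151 154 200 226 230 230 230 231]
 [109 109 109 109 119 146 156 167 172 172 169 172 172 171 169 168 166 164 158 151 173 214 228 230 230 230]
 [109 109 109 106 107 137 156 167 174 176 176 175 17
[... 5521 characters left out ...]
2 -2]
 [-3 -1 -2 -2 46 50 48 37 49 26 23 24 20 44 45 32 51 50 20  0 -2 -3 -2]
 [-2 -3 -2 -1 10 47 46 24 24 29 27 30 24 33 36 35 49 37  5 -1 -1 -2 -3]
 [-2 -3  0  0 -1 11 46 29 28 29 29 28 29 25 26 48 32  6 -1  0 -2 -3 -3]
 [-2 -3 -2 -1 -1 -1  5 21 23 27 30 30 27 25 23 20  4 -1  0 -2 -2 -3 -3]
 [-3 -3 -2  0 -1 -1 -1  0  2 15 28 29 16  8  4  1 -1  0  0 -2 -3 -2 -3]
 [-2 -2 -1 -1 -1 -1  0 -1 -1  0  1  0  0  1  0 -1  0 -1 -1 -2 -2 -1 -2]
 [-3 -2 -1 -1 -1 -1  0 -1  0  0 -1 -1  0 -1 -1 -1 -3 -1  0 -2 -2 -2 -2]
 [-2 -2 -2 -2 -1  0 -1 -2 -1  0  0  0  2 -1  0  0  0 -2  0 -2 -2 -2 -1]][ WARN:0@0.293] global loadsave.cpp:1063 imwrite_ Unsupported depth image for selected encoder is fallbacked to CV_8U.
```

View pics/c.png

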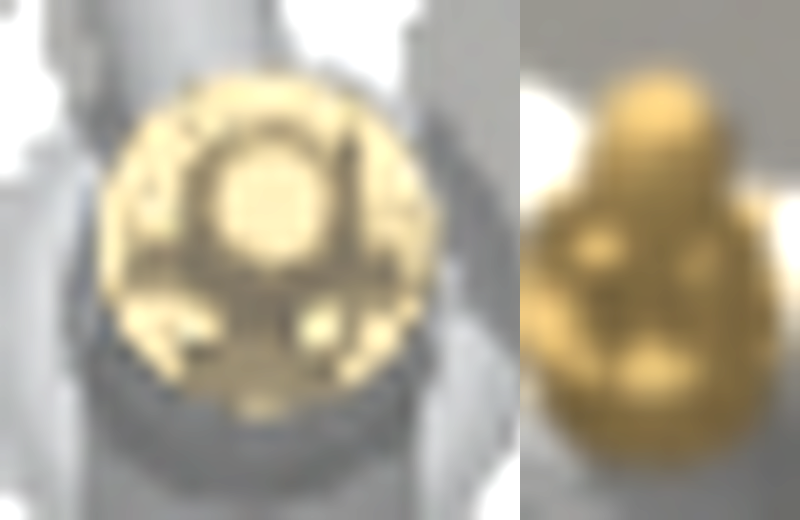

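Crop c shows the nose at top pixel (333.1,259.7) and the collar centre near (332.9,261.7). Spline tops are at about (329,265.8) and (335.5,265.8) in the top view, and at (336.5,243.8), (341.5,244.4) and (339.2,250) in the scene view.

```bash
python3 - <<'E'
from m import *
t=grab('top');s=grab('scene')
def show(n,p): print(n,np.round(p,4))
# nose
T=t['frame'];S=s['frame']
nose_t=(333.1,259.75); nose_s=(333+(660-520)/20-.5,232+100/20-.5)
P=tri([ray(t,*nose_t),ray(s,*nose_s)]); show('nose tri',P); show('nose top z.103',onz(t,*nose_t,.103)); show('scene z.103',onz(s,*nose_s,.103))
# collar: brass mask in top
def sat(im): return im[...,0].astype(int)-im[...,2]
m=(sat(T)>14); m[:,:318]=0;m[:,348:]=0;m[:248]=0;m[276:]=0
c,r=cv2.minEnclosingCircle(np.argwhere(m)[:,::-1].astype(np.float32)); show('collar',onz(t,*c,.075)); print(c,r)
ax=onz(t,*c,.076)[:2]
for n,d,(u,v) in[('t',t,(328.9,265.7)),('t',t,(335.5,265.75)),('s',s,(336.5,243.75)),('s',s,(341.5,244.4)),('s',s,(339.25,250))]:
    p=onz(d,u,v,.09); q=p[:2]-ax; print(n,np.round(p,4),'r',np.hypot(*q)*1e3,'ang',np.degrees(np.arctan2(q[1],q[0])))
# head: crown centre
hsv=T.max(2)
np.set_printoptions(linewidth=250,threshold=10**6)
print(T[250:284,414:443].max(2))
E
```

```text
nose tri [ 0.4639 -0.0547  0.104 ]
nose top z.103 [ 0.4643 -0.0546  0.103 ]
scene z.103 [ 0.4642 -0.0559  0.103 ]
collar [ 0.4646 -0.0545  0.075 ]
(332.7368469238281, 261.47369384765625) 8.649941444396973
t [ 0.4543 -0.0466  0.09  ] r 12.869287531726215 ang 142.31522694233414
t [ 0.4542 -0.0595  0.09  ] r 11.474473548190664 ang -153.77518039893812
s [ 0.4645 -0.0437  0.09  ] r 10.807007481138138 ang 89.66351164914984
s [ 0.4537 -0.0477  0.09  ] r 12.672129903542556 ang 147.8109140396514
s [ 0.4476 -0.0272  0.09  ] r 32.0009038093175 ang 121.72391735661577
[[124 123 124 123 147 194 198 198 197 195 194 195 194 195 195 194 194 195 156 126 121 121 122 122 123 122 122 122 121]
 [123 124 124 146 193 198 198 196 195 194 195 194 189 192 190 188 194 195 194 137 122 122 122 122 122 122 122 123 123]
 [124 124 148 195 198 198 196 195 194 194 194 192 161 177 167 162 183 188 193 137 122 122 121 123 123 123 122 122 122]
 [124 147 194 198 198 196 193 195 194 189 188 184 161 159 155 158 148 157 184 144 124 121 122 123 121 123 122 122 123]
 [146 193 197 198 195 195 194 189 188 161 156 154 144 143 143 
[... 2808 characters left out ...]
193 193 154 146 127 122 123 123 122 122 122 123 123 123 143 188 194 193 193 193 193 194 193 194 193 193]
 [193 192 193 193 193 193 193 154 146 125 123 122 123 123 123 143 145 189 193 193 193 194 194 194 194 194 194 193 194]
 [192 193 193 193 193 193 193 192 193 154 146 127 123 144 146 189 193 193 194 193 193 193 193 193 194 193 194 193 194]
 [193 194 193 193 193 193 194 193 193 193 194 154 146 188 193 193 193 193 193 193 193 193 193 192 193 193 193 193 193]
 [194 193 193 193 193 193 193 193 193 192 193 193 193 193 193 193 193 193 193 194 193 193 192 193 192 193 192 193 193]
 [194 193 193 193 194 193 194 193 193 193 193 192 193 193 193 193 193 193 192 194 193 193 193 193 193 193 193 193 193]]
```

```bash
python3 - <<'E'
from m import *
t=grab('top');s=grab('scene')
print('crown dot tri',tri([ray(t,428.6,258.7),ray(s,374.2,216.4)]))
c=(428.2,263.4); print('centre z.034',onz(t,*c,.034))
def ang(a,b,z=.034):
    q=onz(t,*b,z)-onz(t,*a,z); return np.degrees(np.arctan2(q[1],q[0]))
print('left edge',ang((417.5,258),(418.3,267)),'lowleft',ang((419.5,270),(427.5,274)),'vert',ang((429.3,275),(427.5,251.8)))
print('spout',ang((333,262),(311,182),.065))
# fit: top-face mask from top image: hull of |bg| classification in neighbourhood
g=t['frame'].max(2); m=((g>126)&(g<187)).astype(np.uint8); 
m=cv2.morphologyEx(m,cv2.MORPH_OPEN,np.ones((3,3),np.uint8))
n,l,st,ce=cv2.connectedComponentsWithStats(m,connectivity=4);k=l[265,428];print(st[k],ce[k],onz(t,*ce[k],.034))
pts=np.argwhere(l==k)[:,::-1]; w=np.array([onz(t,u,v,.034)[:2] for u,v in pts]); w0=w.mean(0); q=w-w0
th=np.arctan2(q[:,1],q[:,0]); r=np.hypot(*q.T); F=np.sum(r**6*np.exp(6j*th)); print('vertex dir',np.degrees(np.angle(F))/6)
# scene check: vertical dark edge extents of head front
print('scene base left/right z0', onz(s,369,232,0), 'top left',onz(s,368.5,222,.034),onz(s,384,222,.034))
for y in(.0,): pass
o=telemetry.get_obs();Rm=R.from_rotvec(o['orientation']).as_matrix();print(Rm.round(3),o['tcp_pos'])
E
```

```text
crown dot tri [ 0.47463013 -0.25170322  0.03888551]
centre z.034 [ 0.46586715 -0.2513291   0.034     ]
left edge -176.54013640515728 lowleft -117.05273800111087 vert 2.655148919802169
spout 15.024231020054403
[418 252  21  23 359] [428.25626741 262.51532033] [ 0.4676966  -0.25150053  0.034     ]
vertex dir 3.0529619515860755
scene base left/right z0 [ 0.47674316 -0.23301088  0.        ] top left [ 0.4779221  -0.22842889  0.034     ] [ 0.44482053 -0.24968585  0.034     ]
[[ 0.976  0.219 -0.   ]
 [ 0.219 -0.976  0.001]
 [-0.    -0.001 -1.   ]] [ 0.14781417 -0.65842768  0.25593271]
```

Emit:
apply_moves --rows '[[[0.8,-0.654,0.1],[0,0,0.054]],[[0.8,-0.654,0.1],[0,0,0.054]],[[0.8,-0.654,0.1],[0,0,0.054]],[[0.8,-0.654,0.1],[0,0,0.054]],[[0.8,-0.654,0.1],[0,0,0.054]],[[0.8,-0.654,0.1],[0,0,0.054]],[[0.8,-0.654,0.1],[0,0,0.054]]]' --jaw 0.5 --newtons 80

```text
clock: 1.18
tcp_pos: [0.3058, -0.4569, 0.2315]
orientation: [3.14, 0.076, -0.0]
contact_force: [0.1, -0.1, 0.3]
grip_width: 0.0643
gripper_force: 0.0
```

```bash
cat > go.py <<'E'
import sys
from h import *
# usage: go.py x y z yaw(tool y, deg)
x,y,z,a=map(float,sys.argv[1:5]); o=telemetry.get_obs(); Rm=R.from_rotvec(o['orientation'])
a=np.radians(a); Y=np.array([np.cos(a),np.sin(a),0]); Z=np.array([0,0,-1.]); T=R.from_matrix(np.c_[np.cross(Y,Z),Y,Z])
d=Rm.inv().apply(np.array([x,y,z])-o['tcp_pos'])/.25; w=(Rm.inv()*T).as_rotvec()/np.pi
Rr=Rm.as_matrix(); print('tcp',o['tcp_pos'].round(4),'ytool',np.degrees(np.arctan2(Rr[1,1],Rr[0,1])).round(2),'tilt',Rr[:,2].round(3),'t',o['clock'],'F',np.round(o['contact_force'],1),'M',np.round(o['moment'],2),'w',o['grip_width'],o['gripper_force'])
print('shift',d.round(4),'turn',w.round(4))
E
python3 go.py .467 -.2515 .13 -87
```

```text
tcp [ 0.3058 -0.4569  0.2315] ytool -87.23 tilt [-0.    -0.001 -1.   ] t 1.175 F [ 0.1 -0.1  0.3] M [-0.06 -0.02 -0.01] w 0.0642690691284465 0.0
shift [ 0.6837 -0.7898  0.4051] turn [ 0.0003  0.0001 -0.0013]
```

Emit:
apply_moves --rows '[[[0.684,-0.79,0.405],[0,0,0]],[[0.684,-0.79,0.405],[0,0,0]],[[0.684,-0.79,0.405],[0,0,0]],[[0.684,-0.79,0.405],[0,0,0]],[[0.684,-0.79,0.405],[0,0,0]],[[0.684,-0.79,0.405],[0,0,0]],[[0.684,-0.79,0.405],[0,0,0]],[[0.684,-0.79,0.405],[0,0,0]]]'

```text
clock: 2.17
tcp_pos: [0.467, -0.2516, 0.1305]
orientation: [3.14, 0.075, 0.001]
contact_force: [-0.2, 0.2, -0.4]
grip_width: 0.0638
gripper_force: 0.0
```

```bash
python3 go.py .467 -.2515 .028 -87; python3 - <<'E'
from h import *
s=grab('scene')['frame'];t=grab('top')['frame']
a=cv2.resize(s[150:260,320:420],None,fx=4,fy=4,interpolation=cv2.INTER_CUBIC); b=cv2.resize(t[205:315,380:480],None,fx=4,fy=4,interpolation=cv2.INTER_CUBIC)
cv2.imwrite('pics/d.png',np.hstack([a,b])[:,:,::-1])
E
```

```text
tcp [ 0.467  -0.2516  0.1305] ytool -87.28 tilt [ 0.    -0.001 -1.   ] t 2.175 F [-0.2  0.2 -0.4] M [0.02 0.05 0.04] w 0.06378064295271924 0.0
shift [-2.000e-04 -8.000e-04  4.101e-01] turn [ 0.0004 -0.0001 -0.0016]
```

View pics/d.png

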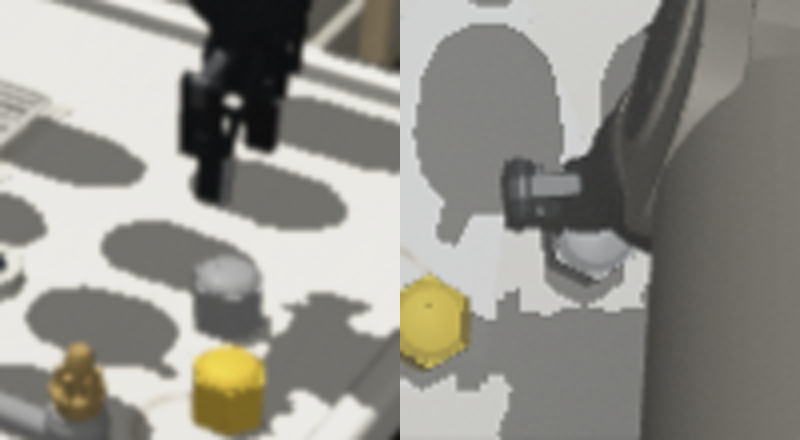

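Crop d shows the open gripper above the steel head with the yellow one clear of it. I'll descend.

Emit:
apply_moves --rows '[[[0,0,0.15],[0,0,-0.001]],[[0,0,0.25],[0,0,-0.001]],[[0,0,0.3],[0,0,-0.001]],[[0,0,0.34],[0,0,-0.001]],[[0,0,0.37],[0,0,-0.001]],[[0,0,0.4],[0,0,-0.001]],[[0,0,0.41],[0,0,-0.001]],[[0,0,0.41],[0,0,-0.001]]]'

```text
clock: 3.28
tcp_pos: [0.4679, -0.2493, 0.0276]
orientation: [3.14, 0.085, 0.0]
contact_force: [0.2, 0.2, 0.3]
grip_width: 0.0641
gripper_force: 0.0
```

Emit:
apply_moves --rows '[[[0,0,0],[0,0,0]],[[0,0,0],[0,0,0]],[[0,0,0],[0,0,0]],[[0,0,0],[0,0,0]],[[0,0,0],[0,0,0]],[[0,0,0],[0,0,0]]]' --jaw -1 --newtons 60

```text
clock: 4.03
tcp_pos: [0.4683, -0.2498, 0.0282]
orientation: [3.14, 0.085, 0.002]
contact_force: [0.4, -0.8, 5.5]
grip_width: 0.041
gripper_force: 61.4
```

```bash
python3 go.py .467 -.2515 .15 -87
```

```text
tcp [ 0.4683 -0.2498  0.0282] ytool -86.9 tilt [ 0.001 -0.001 -1.   ] t 4.025 F [ 0.4 -0.8  5.5] M [-0.04  0.17 -0.01] w 0.04100640923589064 61.400085396599025
shift [-0.0051  0.007  -0.4873] turn [ 0.0003 -0.0003  0.0005]
```

Emit:
apply_moves --rows '[[[0,0,-0.04],[0,0,0]],[[0,0,-0.12],[0,0,0]],[[0,0,-0.25],[0,0,0]],[[0,0,-0.4],[0,0,0]],[[0,0,-0.52],[0,0,0]],[[0,0,-0.52],[0,0,0]]]'

```text
clock: 4.78
tcp_pos: [0.469, -0.2497, 0.1598]
orientation: [3.139, 0.085, 0.006]
contact_force: [-0.2, -0.0, -3.5]
grip_width: 0.0412
gripper_force: 61.2
```

```bash
python3 go.py .4645 -.0547 .158 -63
```

```text
tcp [ 0.469  -0.2497  0.1598] ytool -86.89 tilt [ 0.004 -0.002 -1.   ] t 4.775 F [-0.2 -0.  -3.5] M [-0.   -0.04 -0.01] w 0.041221435439227384 61.210689106956124
shift [ 0.0244 -0.7797  0.0056] turn [ 0.0009 -0.0011 -0.1327]
```

Emit:
apply_moves --rows '[[[0.006,-0.2,0],[0,0,-0.04]],[[0.012,-0.4,0],[0,0,-0.08]],[[0.018,-0.6,0],[0,0,-0.12]],[[0.024,-0.72,0],[0.001,-0.001,-0.133]],[[0.024,-0.78,0],[0.001,-0.001,-0.133]],[[0.024,-0.78,0],[0.001,-0.001,-0.133]],[[0.024,-0.78,0],[0.001,-0.001,-0.133]],[[0.024,-0.78,0],[0.001,-0.001,-0.133]]]'

```text
clock: 5.78
tcp_pos: [0.4632, -0.0557, 0.1574]
orientation: [-3.053, -0.73, 0.006]
contact_force: [0.4, -0.1, -3.5]
grip_width: 0.041
gripper_force: 61.4
```

```bash
python3 go.py .4645 -.0547 .135 -63;  python3 - <<'E'
from h import *
sd=grab('scene');td=grab('top');s=sd['frame'];t=td['frame']
p=telemetry.get_obs()['tcp_pos']
for d,n in((sd,'s'),(td,'t')): print(n,np.round([proj(d,p+[0,0,h]) for h in(-.028,.006)],1), np.round(proj(d,[.4645,-.0547,.103]),1))
a=cv2.resize(s[170:280,290:390],None,fx=4,fy=4,interpolation=cv2.INTER_CUBIC); b=cv2.resize(t[205:315,280:380],None,fx=4,fy=4,interpolation=cv2.INTER_CUBIC)
cv2.imwrite('pics/e.png',np.hstack([a,b])[:,:,::-1])
E
```

```text
tcp [ 0.4632 -0.0557  0.1574] ytool -63.1 tilt [-0.004  0.002 -1.   ] t 5.775 F [ 0.4 -0.1 -3.5] M [-0.06 -0.01  0.01] w 0.04104569208071808 61.40999965136871
shift [ 0.0066 -0.0007  0.0896] turn [-0.0011  0.0009 -0.0005]
s [[340.1 227.4]
 [340.5 215. ]] [339.1 236.7]
t [[333.7 258.4]
 [334.2 255.9]] [333.2 259.6]
```

View pics/e.png

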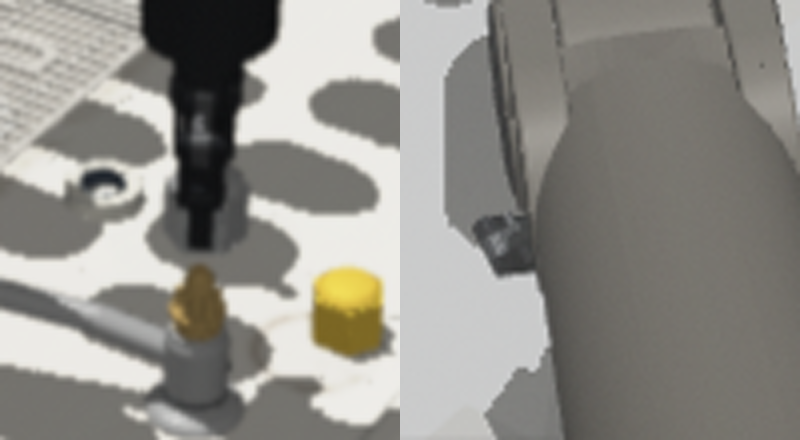

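Crop e shows the held head upright over the stem. In the scene view its edges are at about crop x 165 and 248, and the nose is at 201. I'll measure the offset along tool x from this.

```bash
python3 - <<'E'
from h import *
np.set_printoptions(linewidth=250)
sd=grab('scene');s=sd['frame']
print(s[212:236,326:358].max(2))
print('nose');print(s[234:256,328:352,0].astype(int)-s[234:256,328:352,2])
p=telemetry.get_obs()['tcp_pos']; print(p, proj(sd,p),[np.subtract(proj(sd,p+[.891*.01,.454*.01,-.02]),proj(sd,p+[0,0,-.02]))])
E
```

```text
[[229 234 236 236 236 235 229 202 110  32  19  19  21  23  24  23  19  18  18  30  56  75  86  99 112 116 116 116 116 116 116 116]
 [234 236 236 236 235 229 211 175  94  32  18  19  19  19  19  18  17  18  19  31  59  76  79  87 105 115 116 116 116 117 116 117]
 [232 236 236 236 229 209 191 159  87  32  19  19  18  18  18  18  17  17  18  34  64  79  80  82  94 108 115 116 117 116 117 117]
 [233 236 236 233 215 183 168 150  85  30  19  19  19  18  19  17  17  17  18  36  68  82  83  81  84  97 110 115 116 117 117 117]
 [231 236 237 233 207 156 142 141  81  29  19  22  24  23  23  20  18  19  19  32  63  82  85  82  81  87 102 113 117 117 118 117]
 [227 236 236 233 204 138 122 122  69  25  19  23  29  30  29  24  20  18  18  27  56  81  86  82  80  85 104 118 119 117 117 116]
 [211 234 236 232 203 129  96  88  52  24  20  22  26  26  25  23  21  19  19  31  60  83  85  80  80  95 137 154 135 125 122 119]
 [175 228 235 232 202 126  80  62  36  21  22  24  24  24  24  24  22  20  19  35  66  82  82  78  78 113 186 211 185 169 160 135]
 [179 228 235 231 201 127  82  62  36  22  22  21  2
[... 3138 characters left out ...]
45 46 48 46 45 41 23 12 10 10  6  6]
 [ 6  6  7  8 24 58 78 76 64 50 46 45 45 45 47 46 43 35 17 10  9  9  9  6]
 [ 4  6  6  7 13 36 55 66 70 56 47 46 45 46 46 46 42 29 11  7  7  7  9  8]
 [ 2  3  5  5 11 30 39 49 55 50 49 48 48 46 46 46 41 23  8  6  6  6  6  8]
 [ 1  1  1  2  5 18 29 40 44 46 47 48 47 46 44 42 35 15  6  6  6  6  6  7]
 [ 1  0  1  1  2  6 14 29 40 44 46 47 47 45 42 35 23  7  3  5  6  6  7  7]
 [ 1  0  1  0  0  1  5 14 25 34 36 37 37 36 31 20  8  2  2  4  6  7  7  7]
 [ 1  1  0  1  1  0  1  3  7 12 14 16 18 15  9  4  2  0  1  4  7  7  7  8]]
[ 0.46327981 -0.05500533  0.15753867] (np.float64(340.39316377103887), np.float64(217.2413071417139)) [array([-4.45607777, -0.26031833])]
```

Emit:
apply_moves --rows '[[[0.009,-0.001,0.04],[-0.001,0.001,0]],[[0.009,-0.001,0.08],[-0.001,0.001,0]],[[0.009,-0.001,0.11],[-0.001,0.001,0]],[[0.009,-0.001,0.13],[-0.001,0.001,0]],[[0.009,-0.001,0.15],[-0.001,0.001,0]],[[0.009,-0.001,0.15],[-0.001,0.001,0]]]'

```text
clock: 6.68
tcp_pos: [0.4652, -0.0534, 0.1198]
orientation: [-3.054, -0.734, -0.001]
contact_force: [1.4, -3.0, -4.1]
grip_width: 0.0412
gripper_force: 61.3
```

```bash
python3 go.py .4645 -.0547 .115 -63
```

```text
tcp [ 0.4652 -0.0534  0.1198] ytool -62.97 tilt [ 0.001  0.    -1.   ] t 6.675 F [ 1.4 -3.  -4.1] M [-0.41 -0.23 -0.02] w 0.04123204437044764 61.318295896053314
shift [-0.0047  0.0032  0.0192] turn [-0.     -0.0002  0.0002]
```

Emit:
apply_moves --rows '[[[-0.001,0.005,0],[0,0,0]],[[-0.001,0.005,0.01],[0,0,0]],[[-0.001,0.005,0.02],[0,0,0]],[[-0.001,0.005,0.024],[0,0,0]],[[-0.001,0.005,0.024],[0,0,0]]]'

```text
clock: 7.3
tcp_pos: [0.4653, -0.0541, 0.114]
orientation: [-3.054, -0.735, -0.001]
contact_force: [-0.1, 0.3, -2.7]
grip_width: 0.0411
gripper_force: 61.3
```

```bash
python3 go.py .4645 -.0547 .104 -63
```

```text
tcp [ 0.4653 -0.0541  0.114 ] ytool -62.94 tilt [ 0.     0.001 -1.   ] t 7.3 F [-0.1  0.3 -2.7] M [-0.03 -0.01 -0.02] w 0.04114401668609018 61.28292554989457
shift [-0.004   0.0008  0.0398] turn [-0.0002 -0.0002  0.0003]
```

Emit:
apply_moves --rows '[[[0,0,0.006],[0,0,0]],[[0,0,0.012],[0,0,0]],[[0,0,0.016],[0,0,0]],[[0,0,0.016],[0,0,0]]]'

```text
clock: 7.8
tcp_pos: [0.4653, -0.0542, 0.11]
orientation: [-3.054, -0.734, -0.001]
contact_force: [-0.2, 0.2, -2.0]
grip_width: 0.0413
gripper_force: 61.3
```

```bash
python3 go.py .4645 -.0547 .104 -63
```

```text
tcp [ 0.4653 -0.0542  0.11  ] ytool -62.95 tilt [ 0.     0.001 -1.   ] t 7.8 F [-0.2  0.2 -2. ] M [ 0.04 -0.06 -0.04] w 0.0413287918477884 61.28098021494225
shift [-0.0038  0.0004  0.0239] turn [-0.0002 -0.0002  0.0003]
```

Emit:
apply_moves --rows '[[[0,0,0.008],[0,0,0]],[[0,0,0.016],[0,0,0]],[[0,0,0.024],[0,0,0]],[[0,0,0.026],[0,0,0]],[[0,0,0.026],[0,0,0]]]'

```text
clock: 8.43
tcp_pos: [0.4654, -0.0542, 0.1037]
orientation: [-3.054, -0.735, -0.001]
contact_force: [-1.2, -0.3, 1.4]
grip_width: 0.0415
gripper_force: 61.8
```

```bash
python3 go.py .4645 -.0547 .100 -63
```

```text
tcp [ 0.4654 -0.0542  0.1037] ytool -62.95 tilt [ 0.     0.001 -1.   ] t 8.425 F [-1.2 -0.3  1.4] M [-0.06  0.23  0.01] w 0.04148909765075473 61.84720231918618
shift [-0.0042  0.0003  0.0149] turn [-0.0001 -0.0002  0.0003]
```

The head meshed, and collar contact came at the expected height. Now I push against the spring with a firmer grip.

Emit:
apply_moves --rows '[[[0,0,0],[0,0,0]],[[0,0,0],[0,0,0]],[[0,0,0.008],[0,0,0]],[[0,0,0.016],[0,0,0]],[[0,0,0.024],[0,0,0]],[[0,0,0.03],[0,0,0]],[[0,0,0.034],[0,0,0]],[[0,0,0.034],[0,0,0]]]' --newtons 110

```text
clock: 9.43
tcp_pos: [0.4655, -0.0542, 0.0953]
orientation: [-3.054, -0.735, -0.001]
contact_force: [-3.6, -0.1, 8.9]
grip_width: 0.0406
gripper_force: 111.0
```

```bash
python3 go.py .4645 -.0547 .094 -63
```

```text
tcp [ 0.4655 -0.0542  0.0953] ytool -62.95 tilt [ 0.001  0.001 -1.   ] t 9.425 F [-3.6 -0.1  8.9] M [-0.08  0.71 -0.02] w 0.04063736159941502 111.04418660514057
shift [-0.0045  0.0001  0.0053] turn [-0.0001 -0.0002  0.0003]
```

Emit:
apply_moves --rows '[[[-0.003,-0.001,0.002],[0,0,0]],[[-0.003,-0.001,0.005],[0,0,0]],[[-0.003,-0.001,0.008],[0,0,0]],[[-0.003,-0.001,0.01],[0,0,0]],[[-0.003,-0.001,0.01],[0,0,0]]]'

```text
clock: 10.05
tcp_pos: [0.4655, -0.0542, 0.0939]
orientation: [3.054, 0.735, 0.003]
contact_force: [-5.6, 0.4, 20.3]
grip_width: 0.0407
gripper_force: 113.0
```

```bash
python3 go.py .4645 -.0547 .094 -63
```

```text
tcp [ 0.4655 -0.0542  0.0939] ytool -62.95 tilt [ 0.002  0.    -1.   ] t 10.05 F [-5.6  0.4 20.3] M [-0.01  1.2   0.01] w 0.040656167431300516 112.96843009069562
shift [-0.0046 -0.0001 -0.0003] turn [ 0.0002 -0.0007  0.0003]
```

Emit:
apply_moves --rows '[[[0,0,0],[0,0,0]],[[0,0,0],[0,0,0]],[[0,0,0],[0,0,0]],[[0,0,0],[0,0,0]]]'

```text
clock: 10.55
tcp_pos: [0.4655, -0.0542, 0.0939]
orientation: [3.054, 0.735, 0.004]
contact_force: [-5.1, 0.9, 20.8]
grip_width: 0.0405
gripper_force: 113.0
```

```bash
python3 - <<'E'
from h import *
s=grab('scene')['frame']
cv2.imwrite('pics/f.png',cv2.resize(s[180:290,290:400],None,fx=5,fy=5,interpolation=cv2.INTER_CUBIC)[:,:,::-1])
o=telemetry.get_obs();print(o['contact_force'],o['tcp_pos'])
E
```

```text
[-5.5154564   1.25249317 21.18666656] [ 0.46552538 -0.05417307  0.09394502]
```

View pics/f.png

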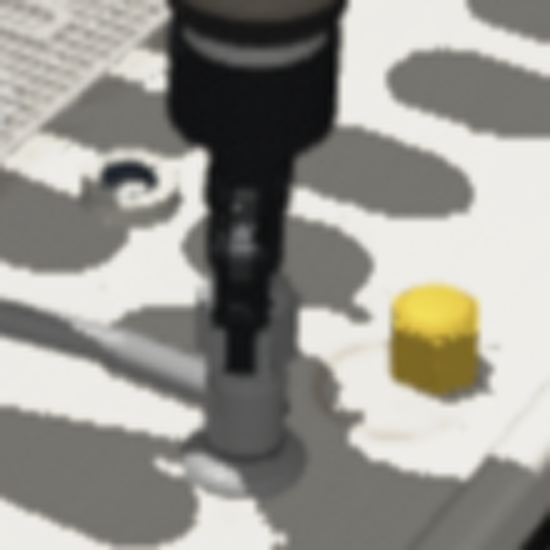

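Crop f shows the head, centred near (247,330), directly above the tap body at (245,400). No brass shows between them, and the push is steady at about 21 N.

```bash
python3 -c "
from h import *
print(job.hand_in())"
```

```text
the job is handed in; nothing more can be done
None
```

The steel head is meshed on the stem, slid home on the collar and held down at the spring's stop with about 21 N; I handed the job in at about 10.6 s, and the ball valve, tape roll and black cap were not touched.

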